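# Snap the grease coupler onto the dough roller's tilted nipple and hold it pressed

## Task

The orange hand lubricator stands caught in its slotted dock: slide it out through the dock's open front, since a cover plate keeps it from being lifted straight up. Then press its steel coupler squarely onto the tilted brass nipple of the green dough-roller gear housing until the two side clips snap in behind its nose, and push on against the spring until the nipple has sunk well over half of its 10 mm stroke. The program ends while holding it there, still gripped and pressed down; leave the other kitchen things where they are.

Things in the scene. Friction and masses are not known exactly. Their poses are not given: they have to be found in the camera images.
- coupler_grip (a point): centre of the lubricator's orange square grip, 28 x 28 mm, 60 mm long (loose tool, 0.14 to 0.28 kg). Tool z axis: from the coupler tip up through the grip; x, y square to the flats. Upright at the start, flats within 0.2 rad of the dock's axes. Flat top 30 mm above this point; a black guard 42 mm across begins 30 mm below it.
- coupler_tip (a point): open end of the tool, on its axis 96 mm below coupler_grip, same axes. Upward: steel nose, a cone 17 to 28 mm across (0 to 8 mm), from 10 mm back to a 20 mm neck at 15 mm; brass flange 40 mm across at 38 to 44 mm; neck; guard 62 to 66 mm; grip 66 to 126 mm. Bore 13 mm wide, 22 mm deep, flat floor. Round below the grip, so any turn about the axis fits.
- dock: fixed slotted dock, 100 mm wide, 76 high; origin on the worktop under the tool. +x points to its closed back; the front (-x) is open, toward the robot within 0.35 rad. Slots 26 mm wide along x in a lower plate (top z 60 mm, carries the brass flange) and a white cover (z 70 to 76). The tip hangs at z 22. Slid 52 mm to -x the tool is clear of the cover; it counts as out at 60 mm.
- gear_block: green gear housing, fixed: base plate 150 x 120 x 10 mm, housing 116 x 94 mm, 58 mm high, short steel shaft on its +y side. Origin on the worktop under it. Yaw within 0.35 rad of the robot's; it may have changed places with the dock.
- boss: dark boss on the housing; origin: centre of its face, 71 mm above the worktop. z: the nipple's axis outward, leaning 0.42 rad to the housing's -x. Brass nipple 10 mm thick, tip at z 36 mm. Sprung clip balls at z 34, 22 mm apart along y, on posts (y 22 to 31 mm each side, up to z 39). Coupler tip at z 17: snapped; at 14 bore floor meets nipple; then mm for mm, full stroke at z 4.
- nipple (a joint): how far the nipple is pushed into the boss, m: 0 free, 0.010 fully in. Spring: 3 N at the start of the stroke, 11 N at its end; comes back when let go.
- clip_left (a joint): how far the ball clip on the boss's +y side is pushed outward, m: 0 at rest, about 0.003 while the nose passes (it resists with 3 to 12 N, then draws the nose in), back near 0 when snapped in.
- clip_right (a joint): the same for the ball clip on the boss's -y side.
- lemon: yellow lemon, 78 x 55 x 56 mm, bystander; origin under it.
- garlic: garlic bulb, 60 mm, bystander; origin under it.
- teaspoon: steel teaspoon, 130 mm long, 11 mm high, bystander; origin under its middle.
- peeler: yellow peeler, 170 mm long, 18 mm high, bystander; origin under its middle.
- tumbler: clear drinking glass, 76 mm diameter, 86 mm high, bystander; origin under it.

How it is judged (in metres and radians):
On the way, in this order (a step that is already met when the one before it is completed fails the run):
1. the lubricator has been slid out of the dock's slot (horizontal distance between coupler_tip and dock above 0.06 m), for 0.1 s.
2. the coupler sits squarely over the nipple and both clips have snapped in behind its nose (x of coupler_tip in the frame of boss between -0.004 and 0.004 m and y of coupler_tip in the frame of boss between -0.004 and 0.004 m and z of coupler_tip in the frame of boss between 0 and 0.0175 m and angle between the z axis of coupler_tip and the z axis of boss, either way round below 0.12 rad and value of joint each of clip_left, clip_right below 0.0015 m), for 0.1 s.
At the end, for the whole second after the job is handed in: Ends holding: fingers press on the lubricator (over 3 N), coupler tip within 4 mm of the nipple axis (x and y) and square to it within 0.12 rad, both clips snapped in (within 1.5 mm of rest), the nipple held sunk by more than 6 mm of its 10 mm stroke (all of step 2 and value of joint nipple above 0.006 m and contact force between the fingers and coupler above 3 N); the arm keeps its last pose, push and grip.
It fails at once if the lemon is shoved more than 40 mm (distance of lemon from where it was at the start of the episode above 0.04 m).
It fails at once if the garlic is shoved more than 40 mm (distance of garlic from where it was at the start of the episode above 0.04 m).
It fails at once if the teaspoon is shoved more than 40 mm (distance of teaspoon from where it was at the start of the episode above 0.04 m).
It fails at once if the peeler is shoved more than 40 mm (distance of peeler from where it was at the start of the episode above 0.04 m).
It fails at once if the tumbler is shoved more than 40 mm (distance of tumbler from where it was at the start of the episode above 0.04 m).
It also fails if it takes over 45 s, if anything falls off the work surface, if the arm or the gripper's body presses on something with over 40 N, if the wrist force passes 120 N, or if a joint passes its speed limit or range.

## Robot

A 6-joint arm with a two-finger parallel gripper is mounted at the origin on a cart in front of the work surface, level with it; the furniture and walls round the work are solid. World frame = base frame: x ahead of the robot, y to its left, z up, the work surface at z = 0. Lengths are in m, angles in degrees, forces in N, time in s.
With the tool pointing down it reaches from about 0.4 to 0.825 m from the base axis. Payload 7 kg.
Tool frame: the origin (TCP) lies on the front face of the gripper's body, between the roots of the fingers; the fingertips stand 66 mm ahead of it and the grasp point (between the pads) lies 47 mm ahead of it; z points along the fingers, y is the line along which they close (so a half turn about z gives the same grasp; the last joint's range is limited). The gripper opens to 88 mm and grips with 3 to 60 N. Pads are 19 mm wide; open, the fingers measure 130 mm over their backs; the gripper's body (78 mm by 193 mm) begins 47 mm behind the grasp point.
Start: joints at [84.345, 20.546, 0.682, 0, -70.136, -16.507], TCP at [0.255, 0.625, 0.292] pointing down, gripper open.
Joint ranges: [-176.03, 176.03], [-82.01, 121.73], [-58.28, 71.71], [-173.87, 95.51], [-174.79, -0.11], [-173.66, 173.66]. Speed limits (degrees/s): [136.94, 136.94, 172.46, 180, 180, 180].

## Interface

Orientations are given as [roll, pitch, yaw] about the fixed x, y, z axes, in that order (R = Rz(yaw) Ry(pitch) Rx(roll)).
In Python, from plant import ctrl gives the robot as it stands.
- The arm moves only by the tool send_rows, never from a script. Its argument "deltas" is a list of rows, each a list of 2 entries, a list of its own where there are three numbers: the shift along the tool's x, y, z each as a share of 800 mm, from -1 to 1, then the turn about the tool's z as a share of 90 degrees, from -1 to 1. A call has exactly 5 rows; each row is the pose to reach, as a shift and turn from the pose commanded when the call began, along the tool's axes at that moment; what a row does not reach only later rows make up. A row lasts 1/12 s, in which the tool goes at most 41.7 mm and 7.16 degrees, less where a joint would pass 70% of its speed; a pose out of reach is approached as far as the arm can. A call with a number of a shift or a turn outside -1 to 1 is refused whole. A call with a gripper value outside its range is refused whole. "gripper" is the opening, from 0 (shut) to 1 (fully open), set as the call begins (left out, the last holds). The fingers move at their own pace and stop on an object; the grip force is fixed at half the most. Time passes only in rows, so rows that repeat a pose let the fingers close, or fill a call up. It gives the time, the measured TCP pose, the force, the opening and the grip force at its end, in the units of the state.
- ctrl.get_obs(): the state, without advancing time (a new reading comes with each control period).
- ctrl.snapshot(name): name is "side" or "top"; returns a dict with "color" (400x640x3 uint8, red, green, blue), "vertical_fov" (degrees; the focal length in pixels is half the picture's height over the tangent of half this angle, whatever the lens; pixels are square), "cx", "cy" (the principal point, pixels), "k1" (the pictures are not rectified: a ray, as slopes to the right and down, at radius r is drawn at 1 + k1 r^2 times it, then the intrinsics apply), "rvec" (rotation vector, rad) and "tvec" (3), from world to camera coordinates, as OpenCV has them. Camera axes: x right, y down, z forward; pixel columns grow to the right and rows downward; lengths in m; the calibration is good to about 2 mm. A picture is of the moment at which its call begins. There is no depth.
- ctrl.close_job(): hands the job in; it is judged then, once.
Trained networks look in a picture, given as the dict that the camera call returned (one of the last four; its "shot" number tells which), for a name from the list of things; names that differ only in an ending like _2 or _b are one class to them, and where a whole thing is asked for, a point or a joint stands for the part that bears it (a point fixed in the world has none). Each returns a list of dicts, best first, with "conf" (0 to 1); they miss things now and then, are a little off and sometimes report something else, mostly with a low value. They report only what shows in the picture. A call takes as long as a camera call.
- ctrl.boxes_of(picture, thing): "xy" ([column, row] as shares, 0 to 1, of the picture: columns of its width, rows of its height, amid what is visible of it).
- ctrl.cut_out(picture, thing): "pixels" (400x640 bool, what is visible of it) and "xy" ([column, row] as shares, 0 to 1, of the picture: columns of its width, rows of its height, amid what is visible of it).
The state is a dict: "clock": time; "joint_pos": joint angles; "qvel": joint speeds; "tau": joint torques, N m; "tool_pos": TCP position; "orientation": TCP orientation; "force": force on the tool from outside, world axes, zero at the start; "moment": the same for the moment, N m; "opening": finger opening in m; "gripper_force": force on a finger pad.
Only numpy, scipy, OpenCV 4.12 (cv2) and the standard library are available. Lean on these libraries where they do the work, as an engineer would, in place of code of your own. Each camera call takes 0.05 s, during which the arm holds its last target. There are 200 camera calls.

## Working session

There is one attempt and no reset: what is moved stays moved. The work goes in short steps, Python scripts to look and compute and a tool call to move; the robot and the scene stay as the last step left them, time stands still between calls to the robot, and variables do not carry over. Pictures are saved under pics/ and viewed, at most 10 in all, crops included, and the job is handed in when it is done.

Besides the shell and the picture viewer there is one more tool, called after ">>>" as name([rows], argument=value, ...), one row to a line, values as JSON. send_rows: Moves the arm, as the interface text tells. Shift numbers are shares of 800 mm and turn numbers shares of 90 degrees, none past 1 either way. Its arguments: {"type":"object","properties":{"deltas":{"type":"array","items":{"type":"array"}},"gripper":{"type":"number"}},"required":["deltas"]}

```bash
ls; mkdir -p pics; cat > h.py <<'E'
import numpy as np, cv2
from scipy.optimize import least_squares
def K(s):
    f=200/np.tan(np.radians(s["vertical_fov"])/2); return f,s["cx"],s["cy"]
def proj(s,P):
    P=np.atleast_2d(P).astype(float); R=cv2.Rodrigues(np.array(s["rvec"],float))[0]
    c=P@R.T+np.array(s["tvec"]).ravel(); q=c[:,:2]/c[:,2:]; r2=(q**2).sum(1,keepdims=True)
    f,cx,cy=K(s); return q*(1+s["k1"]*r2)*f+[cx,cy]
def onplane(s,uv,z):
    return least_squares(lambda p: (proj(s,[p[0],p[1],z])[0]-uv)/100,[0.6,0.0]).x
def tri(ss,uvs):
    return least_squares(lambda p: np.concatenate([proj(s,p)[0]-u for s,u in zip(ss,uvs)])/100,[0.6,0,0.1])
E
python3 - <<'E'
from h import *; from plant import ctrl
o=ctrl.get_obs(); print({k:np.round(v,3) for k,v in o.items()})
S={n:ctrl.snapshot(n) for n in("side","top")}
for n,s in S.items():
    cv2.imwrite(f"pics/{n}0.png",s["color"][:,:,::-1]); R=cv2.Rodrigues(np.array(s["rvec"],float))[0]
    print(n,s["vertical_fov"],s["cx"],s["cy"],s["k1"],"cam at",-R.T@np.array(s["tvec"]).ravel(),R[2])
    for t in "coupler_grip dock gear_block boss nipple lemon garlic teaspoon peeler tumbler".split():
        d=ctrl.boxes_of(s,t)
        print(t,[(np.round(np.array(x["xy"])*[640,400],1).tolist(),round(x["conf"],2), np.round(onplane(s,np.array(x["xy"])*[640,400],0.03),3).tolist()) for x in d[:2]])
E
```

```text
pics
{'clock': np.float64(0.0), 'joint_pos': array([ 8.4345e+01,  2.0590e+01,  6.3300e-01, -2.3000e-02, -7.0136e+01,
       -1.6505e+01]), 'qvel': array([-0.116, -0.022,  0.017,  0.018,  0.067,  0.027]), 'tau': array([ 1.0000e-03, -5.8272e+01,  2.9306e+01,  6.9970e+00,  7.0000e-03,
       -0.0000e+00]), 'tool_pos': array([0.254, 0.625, 0.291]), 'orientation': array([ 1.79905e+02, -6.00000e-03, -2.21680e+01]), 'force': array([-0.198,  0.184, -0.581]), 'moment': array([-0.015,  0.021, -0.045]), 'gripper_force': np.float64(0.0), 'opening': np.float64(0.087)}
side 47.225772349422854 316.52860337099366 196.8886859700254 -0.03964709203302069 cam at [-0.15018764 -0.3815814   1.01938937] [ 0.51932599  0.30280234 -0.79913156]
coupler_grip [([386.3, 198.4], 0.6, [0.587, -0.17])]
dock [([383.3, 217.1], 0.78, [0.527, -0.19]), ([384.5, 199.9], 0.59, [0.58, -0.169])]
gear_block [([311.2, 186.9], 0.83, [0.515, 0.024])]
boss [([306.6, 176.0], 0.67, [0.541, 0.055])]
nipple [([427.5, 292.7], 0.62, [0.387, -0.375])]
lemon [([182.8, 176.6], 0.83, [0.358, 0.349])]
garlic [([428.3, 292.2], 0.58, [0.389, -
[... 243 characters left out ...]
55038352217215 322.02589829121587 201.46110367497005 0.008520153749839712 cam at [2.37118575e-01 2.10512598e-04 1.43181787e+00] [ 0.17736138  0.00109987 -0.98414518]
coupler_grip [([384.4, 182.9], 0.45, [0.556, -0.204]), ([290.3, 236.0], 0.17, [0.374, 0.103])]
dock [([376.7, 192.5], 0.96, [0.523, -0.178])]
gear_block [([315.3, 187.1], 0.73, [0.538, 0.025])]
boss [([309.9, 189.6], 0.65, [0.529, 0.043])]
nipple []
lemon [([214.2, 233.7], 0.82, [0.378, 0.349])]
garlic [([351.6, 240.8], 0.75, [0.362, -0.096]), ([440.1, 231.3], 0.57, [0.398, -0.383])]
teaspoon [([286.0, 234.4], 0.45, [0.379, 0.117])]
peeler [([353.7, 240.2], 0.82, [0.364, -0.103])]
tumbler [([249.0, 230.3], 0.73, [0.391, 0.237])]
```

View pics/side0.png

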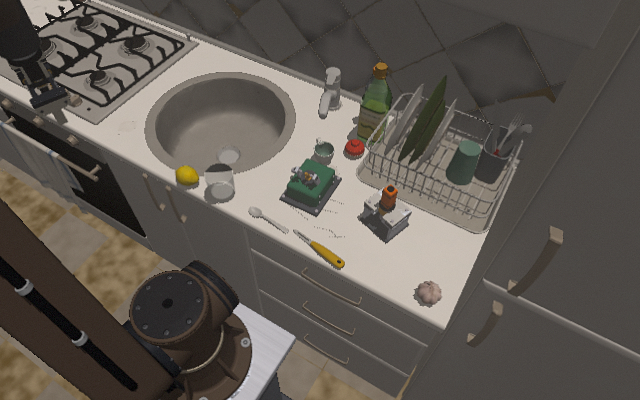

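View pics/top0.png

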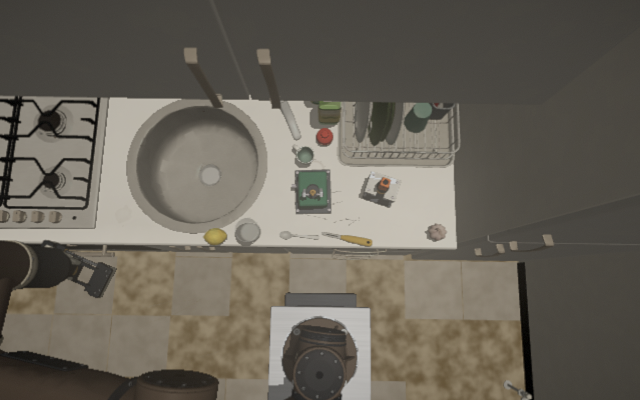

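```bash
python3 - <<'E'
from h import *; from plant import ctrl
ctrl_s=[ctrl.snapshot(n) for n in("side","top")]
import pickle; pickle.dump(ctrl_s,open("s.pkl","wb"))
a=ctrl_s[0]["color"][148:248,270:420]; b=ctrl_s[1]["color"][160:220,285:405]
up=lambda c,k:cv2.resize(c,None,fx=k,fy=k,interpolation=cv2.INTER_CUBIC)
cv2.imwrite("pics/c1.png",up(a,5)[:,:,::-1]);cv2.imwrite("pics/c2.png",up(b,6)[:,:,::-1])
E
```

```text
(no output)
```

View pics/c1.png

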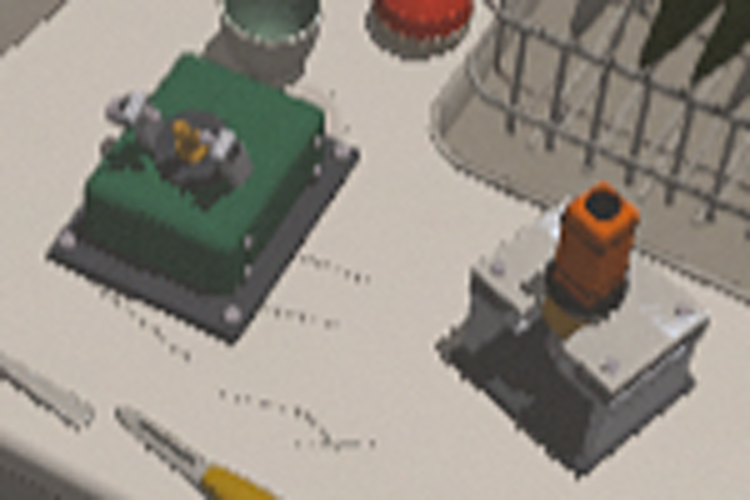

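View pics/c2.png

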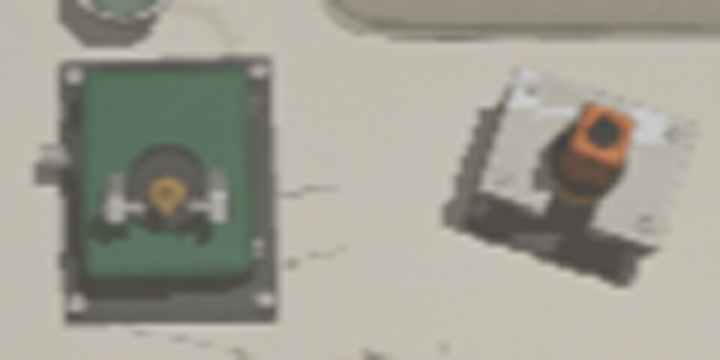

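```bash
python3 - <<'E'
from h import *; import pickle
s,t=pickle.load(open("s.pkl","rb"))
su=lambda a:np.array(a)/5+[270,148]-.4
tu=lambda a:np.array(a)/6+[285,160]-.4
def T(p,L):
    c,n=np.cos(p[2]),np.sin(p[2]); L=np.array(L,float); return np.c_[p[0]+c*L[:,0]-n*L[:,1],p[1]+n*L[:,0]+c*L[:,1],L[:,2]]
G=[[75,60,10],[75,-60,10],[-75,-60,10],[-75,60,10]]; G=np.array(G)/1e3
gt=tu([(60,62),(268,58),(275,320),(65,323)]); gs=su([(358,153),(233,342),(48,258)])
f=lambda p:np.r_[(proj(t,T(p,G))-gt).ravel(),(proj(s,T(p,G[[1,2,3]]))-gs).ravel()]
r=least_squares(f,[.53,.03,0],x_scale=.01); print("gear",r.x,np.round(r.fun,1))
a=.42; L=lambda z:[[-np.sin(a)*z,0,.071+np.cos(a)*z]]
# nipple tip
for name,uv in(("grip top",(su((603,203)),tu((604,131)))),("nipple tip",(su((188,127)),tu((167,200))))):
    q=tri([s,t],uv); print(name,q.x,np.round(q.fun*100,1))
D=lambda p:T(p,[[p[4],.05,.076],[p[4],-.05,.076],[p[3],-.05,.076],[p[3],.05,.076]])
dt=tu([(518,65),(697,125),(655,250),(480,190)]); ds=su([(708,318),(612,395),(472,265)])
f=lambda p:np.r_[(proj(t,D(p))-dt).ravel(),(proj(s,D(p)[[1,2,3]])-ds).ravel(),(p[3]+.032)*100]
r=least_squares(f,[.53,-.2,-.3,-.03,.04],x_scale=.01); print("dock",r.x,np.round(r.fun,1))
E
```

```text
gear [0.52566203 0.03277274 0.04407352] [ 0.   0.6  0.9  0.3  1.1  0.5 -0.   1.   0.3 -1.   0.3 -0.9 -1.  -1.4]
grip top [ 0.5340215  -0.1896903   0.14537305] [ 0. -0. -0.  0.]
nipple tip [0.50588493 0.03152341 0.09316843] [-0.3  0.1  0.3 -0.2]
dock [ 0.53062446 -0.19110018 -0.32525043 -0.032       0.03939551] [ 0.7  0.5  0.4  0.7  0.6  0.5 -0.1  0.2  0.1 -0.9 -0.3 -1.2 -0.3 -0.1
 -0. ]
```

>>> send_rows([
  [[0.034,0.039,0],0],
  [[0.067,0.077,0],0],
  [[0.101,0.116,0],0],
  [[0.135,0.155,0],0],
  [[0.168,0.193,0],0],
], gripper=1)

```text
clock: 1.62
tool_pos: [0.3211, 0.4295, 0.2922]
orientation: [-180.0, -0.0, -22.1]
force: [1.3, 0.3, 0.3]
opening: 0.0876
gripper_force: 0.0
```

>>> send_rows([
  [[0.034,0.039,0],0],
  [[0.067,0.077,0],0],
  [[0.101,0.116,0],0],
  [[0.135,0.155,0],0],
  [[0.168,0.193,0],0],
])

```text
clock: 2.03
tool_pos: [0.3872, 0.2357, 0.2926]
orientation: [-179.9, -0.0, -22.1]
force: [1.3, 0.5, 0.8]
opening: 0.0876
gripper_force: 0.0
```

>>> send_rows([
  [[0.034,0.039,0],0],
  [[0.067,0.077,0],0],
  [[0.101,0.116,0],0],
  [[0.135,0.155,0],0],
  [[0.168,0.193,0],0],
])

```text
clock: 2.45
tool_pos: [0.4535, 0.042, 0.2928]
orientation: [-179.9, -0.1, -22.1]
force: [1.6, 0.4, -0.1]
opening: 0.0877
gripper_force: 0.0
```

>>> send_rows([
  [[0.034,0.039,0],0],
  [[0.067,0.077,0],0],
  [[0.101,0.116,0],0],
  [[0.135,0.155,0],0],
  [[0.155,0.18,0],-0.09],
])

```text
clock: 2.87
tool_pos: [0.5146, -0.1394, 0.2922]
orientation: [180.0, -0.0, -15.2]
force: [0.7, 1.6, -0.6]
opening: 0.0875
gripper_force: 0.0
```

```bash
cat >> h.py <<'E'
def shares(o,P,yaw):
    """shares (tool x,y,z) and turn to bring TCP to P with world yaw (deg), tool down"""
    d=np.array(P)-o["tool_pos"]; y=np.radians(o["orientation"][2]); c,n=np.cos(y),np.sin(y)
    t=-(yaw-o["orientation"][2]+180)%360-180 if False else -(((yaw-o["orientation"][2])+180)%360-180)
    return np.round(np.array([c*d[0]+n*d[1],n*d[0]-c*d[1],-d[2]])/.8,4), round(t/90,4)
E
python3 - <<'E'
from h import *; from plant import ctrl
o=ctrl.get_obs(); print(o["clock"],o["tool_pos"],o["orientation"],o["joint_pos"],o["force"])
print(shares(o,[.533,-.1895,.165],-14))
E
```

```text
2.8667 [ 0.51455119 -0.13936471  0.29219737] [ 1.79977546e+02 -2.50634970e-02 -1.51733014e+01] [ 5.95125246e+00  7.14789758e+00 -1.72075106e+01  3.29106114e-02
 -6.56293086e+01  6.88618650e+01] [ 0.73118265  1.64051925 -0.64460832]
(array([0.0387, 0.0544, 0.159 ]), np.float64(-0.013))
```

>>> send_rows([
  [[0.02,0.03,0],-0.01],
  [[0.039,0.054,0],-0.01],
  [[0.039,0.054,0.04],-0.01],
  [[0.039,0.054,0.08],-0.01],
  [[0.039,0.054,0.12],-0.01],
])

```text
clock: 3.28
tool_pos: [0.5329, -0.1867, 0.1954]
orientation: [-180.0, -0.1, -14.2]
force: [0.2, -0.1, -1.2]
opening: 0.0879
gripper_force: 0.0
```

```bash
python3 - <<'E'
from h import *; from plant import ctrl
o=ctrl.get_obs(); print(o["clock"],o["tool_pos"],o["orientation"],o["force"])
print(shares(o,[.533,-.1895,.165],-14))
S=[ctrl.snapshot(n) for n in("side","top")]
im=[]
for s,b in zip(S,((150,360),(140,345))):
    c=s["color"][b[0]:b[0]+75,b[1]:b[1]+75]; im.append(cv2.resize(c,(400,400),interpolation=cv2.INTER_CUBIC))
cv2.imwrite("pics/d1.png",np.hstack(im)[:,:,::-1])
E
```

```text
3.2833 [ 0.53292042 -0.18666711  0.19544818] [-1.79972648e+02 -9.48398042e-02 -1.41831633e+01] [ 0.17361699 -0.09718052 -1.23049122]
(array([0.001 , 0.0034, 0.0381]), np.float64(-0.002))
```

View pics/d1.png

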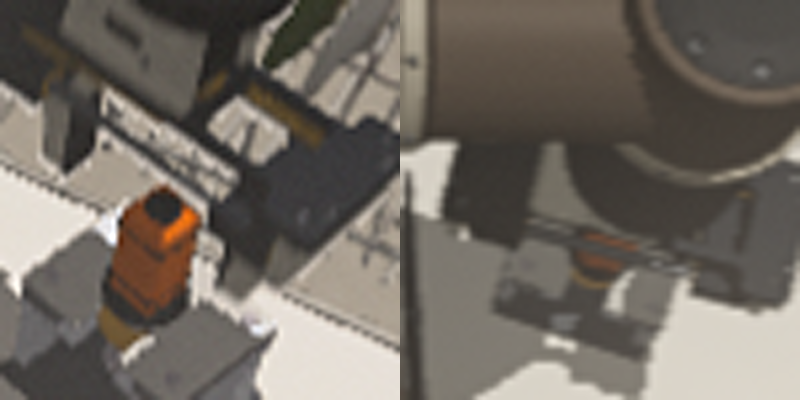

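>>> send_rows([
  [[0.001,0.003,0.03],0],
  [[0.001,0.003,0.036],0],
  [[0.001,0.003,0.036],0],
  [[0.001,0.003,0.036],0],
  [[0.001,0.003,0.036],0],
])

```text
clock: 3.8
tool_pos: [0.5339, -0.1884, 0.1693]
orientation: [-180.0, -0.1, -14.1]
force: [0.2, -0.1, -0.5]
opening: 0.0877
gripper_force: 0.0
```

>>> send_rows([
  [[0,0,0],0],
  [[0,0,0],0],
  [[0,0,0],0],
  [[0,0,0],0],
  [[0,0,0],0],
], gripper=0)

```text
clock: 4.22
tool_pos: [0.533, -0.1884, 0.1676]
orientation: [-180.0, -0.0, -14.1]
force: [-0.0, -0.2, 0.1]
opening: 0.0598
gripper_force: 0.0
```

>>> send_rows([
  [[0,0,0],0],
  [[0,0,0],0],
  [[0,0,0],0],
  [[0,0,0],0],
  [[0,0,0],0],
])

```text
clock: 4.63
tool_pos: [0.5329, -0.1889, 0.1674]
orientation: [179.9, 0.0, -14.1]
force: [-1.5, -9.0, -5.0]
opening: 0.0281
gripper_force: 29.7
```

>>> send_rows([
  [[0,0.0015,-0.002],0],
  [[-0.006,0.001,-0.002],0],
  [[-0.016,0,-0.002],0],
  [[-0.026,-0.001,-0.002],0],
  [[-0.036,-0.0015,-0.002],0],
])

```text
clock: 5.05
tool_pos: [0.5048, -0.1806, 0.169]
orientation: [180.0, -0.0, -14.1]
force: [1.3, -4.9, -1.5]
opening: 0.028
gripper_force: 30.0
```

>>> send_rows([
  [[-0.012,-0.001,0],0],
  [[-0.024,-0.002,0],0],
  [[-0.036,-0.003,0],0],
  [[-0.048,-0.004,0],0],
  [[-0.06,-0.005,0],0],
])

```text
clock: 5.47
tool_pos: [0.4587, -0.1642, 0.1689]
orientation: [-180.0, 0.0, -14.1]
force: [0.2, -0.2, -2.6]
opening: 0.0278
gripper_force: 30.0
```

```bash
python3 - <<'E'
from h import *; from plant import ctrl
o=ctrl.get_obs(); print(o["clock"],o["tool_pos"],o["orientation"],o["force"],o["opening"])
S=[ctrl.snapshot(n) for n in("side","top")]
im=[]
for s in S:
    p=proj(s,[o["tool_pos"][0],o["tool_pos"][1],.1])[0].astype(int)
    c=s["color"][p[1]-40:p[1]+40,p[0]-40:p[0]+40]; im.append(cv2.resize(c,(400,400),interpolation=cv2.INTER_CUBIC))
cv2.imwrite("pics/e1.png",np.hstack(im)[:,:,::-1])
E
```

```text
5.4667 [ 0.45867059 -0.16419191  0.16891111] [-1.79990258e+02  9.78283228e-03 -1.40943723e+01] [ 0.24721005 -0.16227536 -2.59284507] 0.027819683093996083
```

View pics/e1.png

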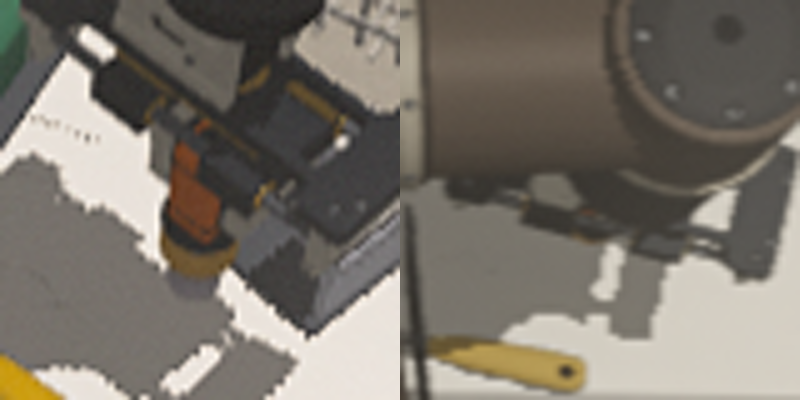

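>>> send_rows([
  [[0,-0.01,-0.018],0.07],
  [[0,-0.05,-0.018],0.15],
  [[-0.005,-0.09,-0.018],0.23],
  [[-0.01,-0.13,-0.018],0.31],
  [[-0.01,-0.155,-0.018],0.388],
])

```text
clock: 5.98
tool_pos: [0.4824, -0.0405, 0.1837]
orientation: [-179.9, -0.0, -48.0]
force: [0.1, -1.1, -1.8]
opening: 0.0275
gripper_force: 30.0
```

>>> send_rows([
  [[0,0,0],0.07],
  [[0,0,0],0.15],
  [[0,0,0],0.23],
  [[0,0,0],0.31],
  [[0,0,0],0.388],
])

```text
clock: 6.4
tool_pos: [0.4824, -0.0422, 0.1834]
orientation: [-180.0, 0.0, -82.9]
force: [-0.1, 0.2, -2.2]
opening: 0.0275
gripper_force: 30.0
```

>>> send_rows([
  [[0,0,0],0.04],
  [[0,0,0],0.04],
  [[0,0,0],0.04],
  [[0,0,0],0.04],
  [[0,0,0],0.04],
])

```text
clock: 6.82
tool_pos: [0.4823, -0.0425, 0.1834]
orientation: [-180.0, 0.0, -86.1]
force: [-0.8, -1.0, -2.6]
opening: 0.0281
gripper_force: 30.0
```

```bash
python3 - <<'E'
from h import *; from plant import ctrl
o=ctrl.get_obs(); print(o["clock"],o["tool_pos"],o["orientation"],o["force"],o["opening"])
print(shares(o,[.481,-.042,.183],-87.5))
S=[ctrl.snapshot(n) for n in("side","top")]
im=[]
for s in S:
    p=proj(s,[.5,0,.1])[0].astype(int)
    c=s["color"][p[1]-40:p[1]+40,p[0]-40:p[0]+40]; im.append(cv2.resize(c,(400,400),interpolation=cv2.INTER_CUBIC))
cv2.imwrite("pics/f1.png",np.hstack(im)[:,:,::-1])
E
```

```text
6.8167 [ 0.48225698 -0.04245346  0.18338716] [-1.79994211e+02  1.35532230e-03 -8.60932727e+01] [-0.795224   -0.97627391 -2.62955753] 0.028147700685711204
(array([-0.0007,  0.0015,  0.0005]), np.float64(0.0156))
```

View pics/f1.png

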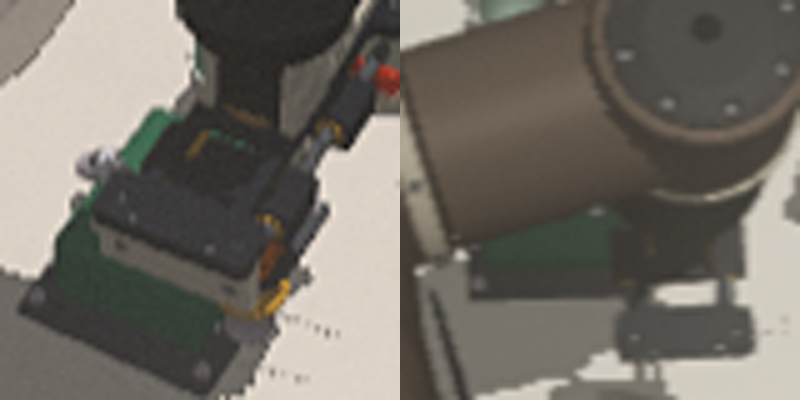

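>>> send_rows([
  [[-0.005,0,0],0.015],
  [[-0.01,0,0],0.015],
  [[-0.015,0,0],0.015],
  [[-0.02,0,0],0.015],
  [[-0.025,0,0],0.015],
])

```text
clock: 7.33
tool_pos: [0.481, -0.0229, 0.1838]
orientation: [180.0, -0.1, -87.4]
force: [1.1, -6.0, 0.3]
opening: 0.0278
gripper_force: 30.0
```

>>> send_rows([
  [[-0.003,0,0],0],
  [[-0.006,0,0],0],
  [[-0.009,0,0],0],
  [[-0.012,0,0],0],
  [[-0.015,0,0],0],
])

```text
clock: 7.75
tool_pos: [0.4804, -0.011, 0.1837]
orientation: [180.0, -0.1, -87.5]
force: [1.0, -6.2, -1.6]
opening: 0.0276
gripper_force: 30.0
```

>>> send_rows([
  [[-0.005,0,0],0],
  [[-0.01,0,0],0],
  [[-0.015,0,0],0],
  [[-0.02,0,0],0],
  [[-0.023,0,0],0],
])

```text
clock: 8.17
tool_pos: [0.4782, 0.0061, 0.183]
orientation: [179.8, -0.2, -87.5]
force: [1.0, -12.8, -2.8]
opening: 0.0282
gripper_force: 30.0
```

>>> send_rows([
  [[0,0,0],0],
  [[0.01,0,0],0],
  [[0.02,0,0],0],
  [[0.03,0,0],0],
  [[0.03,0,-0.08],0],
])

```text
clock: 8.58
tool_pos: [0.4768, -0.0179, 0.2188]
orientation: [179.3, -0.1, -87.7]
force: [-0.1, 0.1, -3.7]
opening: 0.0278
gripper_force: 30.0
```

>>> send_rows([
  [[0,0,-0.02],-0.07],
  [[-0.02,0.01,-0.02],-0.15],
  [[-0.04,0.02,-0.02],-0.23],
  [[-0.061,0.024,-0.02],-0.31],
  [[-0.061,0.024,-0.02],-0.39],
])

```text
clock: 9.0
tool_pos: [0.459, 0.0331, 0.2415]
orientation: [-179.9, 0.0, -52.2]
force: [0.1, -0.3, -1.6]
opening: 0.0281
gripper_force: 30.0
```

>>> send_rows([
  [[0,0,0],-0.07],
  [[0,0,0],-0.15],
  [[0,0,0],-0.23],
  [[0,0,0],-0.31],
  [[0,0,0],-0.39],
])

```text
clock: 9.42
tool_pos: [0.4575, 0.0296, 0.2416]
orientation: [179.8, 0.2, -17.3]
force: [-10.8, -3.5, 12.0]
opening: 0.0286
gripper_force: 30.1
```

>>> send_rows([
  [[0,0,0],-0.07],
  [[0,0,0],-0.14],
  [[0,0,0],-0.21],
  [[0,0,0],-0.225],
  [[0,0,0],-0.225],
])

```text
clock: 9.83
tool_pos: [0.4592, 0.0314, 0.2412]
orientation: [-180.0, 0.0, 2.5]
force: [-2.3, -1.3, -0.0]
opening: 0.0277
gripper_force: 29.8
```

```bash
python3 - <<'E'
from h import *; from plant import ctrl; import pickle
o=ctrl.get_obs(); print(o["clock"],o["tool_pos"],o["orientation"],o["force"],o["opening"])
print(shares(o,[.456,.030,.2627],2.5))
S=[ctrl.snapshot(n) for n in("side","top")]; pickle.dump((o,S),open("g.pkl","wb"))
im=[]
for s in S:
    p=proj(s,[.48,.03,.14])[0].astype(int); print(p)
    c=s["color"][p[1]-40:p[1]+40,p[0]-40:p[0]+40]; im.append(cv2.resize(c,(400,400),interpolation=cv2.INTER_CUBIC))
cv2.imwrite("pics/g1.png",np.hstack(im)[:,:,::-1])
E
```

```text
9.8333 [0.45917278 0.0313708  0.24115696] [-1.79988006e+02  1.02897631e-02  2.50853234e+00] [-2.3211801  -1.29279503 -0.0421568 ] 0.027747117150126475
(array([-0.004 ,  0.0015, -0.0269]), np.float64(0.0001))
[301 168]
[312 198]
```

View pics/g1.png

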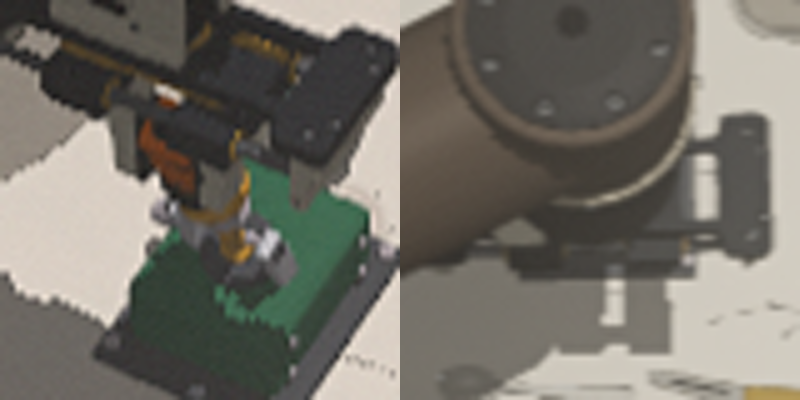

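>>> send_rows([
  [[-0.005,0,-0.015],0],
  [[-0.01,0.001,-0.03],0],
  [[-0.015,0.002,-0.045],0],
  [[-0.015,0.002,-0.045],0],
  [[-0.015,0.002,-0.045],0],
])

```text
clock: 10.35
tool_pos: [0.4479, 0.0301, 0.2772]
orientation: [-179.9, -0.1, 2.5]
force: [-0.9, 0.1, -2.4]
opening: 0.0279
gripper_force: 29.8
```

```bash
python3 - <<'E'
from h import *; from plant import ctrl; import pickle
o=ctrl.get_obs(); print(o["clock"],o["tool_pos"],o["orientation"],o["force"],o["opening"])
S=[ctrl.snapshot(n) for n in("side","top")]; pickle.dump((o,S),open("g.pkl","wb"))
s=S[0]; p=np.array([301,165]); 
c=s["color"][p[1]-35:p[1]+35,p[0]-40:p[0]+40]; cv2.imwrite("pics/g2.png",cv2.resize(c,(640,560),interpolation=cv2.INTER_CUBIC)[:,:,::-1])
E
```

```text
10.35 [0.44790537 0.03007983 0.27723126] [-1.79929017e+02 -1.07654346e-01  2.52649600e+00] [-0.89084853  0.07956982 -2.3532807 ] 0.02792380862152229
```

View pics/g2.png

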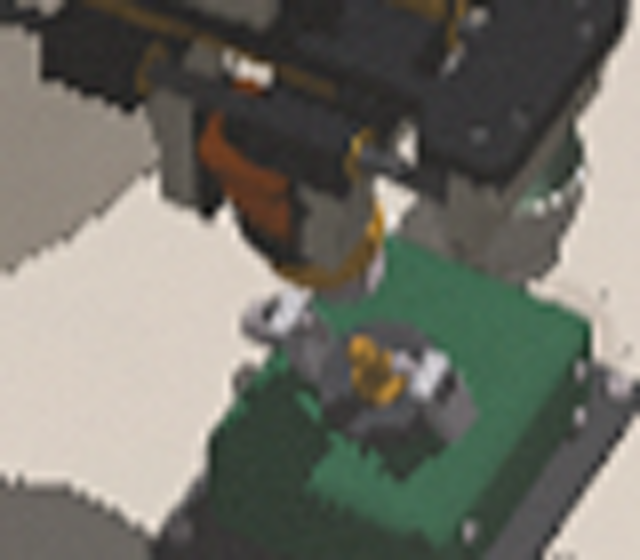

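```bash
python3 - <<'E'
from h import *; import pickle
s0,t0=pickle.load(open("s.pkl","rb")); o,S=pickle.load(open("g.pkl","rb"))
a=.42; psi=.044; ey=np.array([-np.sin(psi),np.cos(psi),0]); ex=np.array([np.cos(psi),np.sin(psi),0])
d=np.cos(a)*np.array([0,0,1])-np.sin(a)*ex; bx=np.cross(ey,d)
B=np.array([.5206,.0326,.071])
def brass(s,box):
    h=cv2.cvtColor(s["color"],cv2.COLOR_RGB2HSV).astype(int); m=(h[...,0]>12)&(h[...,0]<30)&(h[...,1]>110)&(h[...,2]>60)
    k=np.zeros_like(m); k[box[0]:box[1],box[2]:box[3]]=1; return np.argwhere(m&k)[:,::-1]
for n,s,b in(("side0",s0,(160,190,295,320)),("top0",t0,(180,205,300,325)),("side now",S[0],(168,185,295,320))):
    q=brass(s,b); print(n,len(q),q.mean(0),q.min(0),q.max(0)," pred tip,mid,base:",np.round(np.r_[proj(s,B+.036*d),proj(s,B+.02*d),proj(s,B+.0*d)],1).tolist())
    print("  posts pred",np.round(np.r_[proj(s,B+.039*d+.0265*ey),proj(s,B+.039*d-.0265*ey)],1).tolist())
    for r in range(b[0],b[1]): 
        x=q[q[:,1]==r,0]
        if len(x): print(r,x.min(),x.max(),end="; ")
    print()
q=brass(S[0],(140,168,285,320)); print("flange"); 
for c in range(285,320):
    x=q[q[:,0]==c,1]
    if len(x): print(c,x.min(),x.max(),end="; ")
print()
P=o["tool_pos"]-[0,0,.047]; y=np.radians(o["orientation"][2]); X=np.array([np.cos(y),np.sin(y),0]);Y=np.array([-np.sin(y),np.cos(y),0])
ph=np.linspace(0,2*np.pi,73)
for th in range(10,40,5):
    u=np.array([0,0,1])*np.cos(np.radians(th))-np.sin(np.radians(th))*X; v=np.cross(Y,u)
    C=P-(.0984-.038)*u; c=proj(S[0],C+.02*(np.cos(ph)[:,None]*v+np.sin(ph)[:,None]*Y))
    i=c[:,1].argmax(); print(th,"flange low",np.round(c[i],1),"x range",np.round([c[:,0].min(),c[:,0].max()],1),"tip",np.round(proj(S[0],P-.0984*u)[0],1))
E
```

```text
side0 31 [307.32258065 175.80645161] [305 172] [311 179]  pred tip,mid,base: [[306.8, 170.3], [308.0, 172.3], [309.5, 174.6]]
  posts pred [[297.7, 166.3], [315.4, 173.8]]
172 305 306; 173 305 307; 174 305 309; 175 305 309; 176 305 308; 177 305 311; 178 306 310; 179 307 310; <stdin>:10: RuntimeWarning: Mean of empty slice.
  ret = um.true_divide(
Traceback (most recent call last):
ValueError: zero-size array to reduction operation minimum which has no identity
```

```bash
python3 - <<'E'
from h import *; import pickle
s0,t0=pickle.load(open("s.pkl","rb")); o,S=pickle.load(open("g.pkl","rb"))
a=.42; psi=.044; ey=np.array([-np.sin(psi),np.cos(psi),0]); ex=np.array([np.cos(psi),np.sin(psi),0])
d=np.cos(a)*np.array([0,0,1])-np.sin(a)*ex
def brass(s,box,S1=70):
    h=cv2.cvtColor(s["color"],cv2.COLOR_RGB2HSV).astype(int); m=(h[...,0]>10)&(h[...,0]<32)&(h[...,1]>S1)&(h[...,2]>60)
    k=np.zeros_like(m); k[box[0]:box[1],box[2]:box[3]]=1; return np.argwhere(m&k)[:,::-1]
for n,s,b in(("side0",s0,(165,185,300,316)),("top0",t0,(185,200,305,320)),("side now",S[0],(168,185,300,316))):
    q=brass(s,b); print(n,len(q),end=": ")
    for r in range(b[0],b[1]): 
        x=q[q[:,1]==r,0]
        if len(x): print(r,x.min(),x.max(),end="; ")
    print()
obs=[(s0,np.array([(103+25,104),(228,140)])/5+[270,148]-.4),(t0,np.array([(115,197),(219,197)])/6+[285,160]-.4),(S[0],np.array([(285,308),(430,365)])/8+[261,130]-.4)]
for ss in(obs,obs[:1],obs[1:2],obs[2:]):
    f=lambda p:np.concatenate([(proj(s,np.array([[p[0],p[1],.071]])+.039*d+np.outer([.0265,-.0265],ey))-u).ravel() for s,u in ss])
    r=least_squares(f,[.52,.03],x_scale=.01); print("B",r.x,np.round(r.fun,1))
q=brass(S[0],(140,168,285,320),110); print("flange"); 
for c in range(285,320):
    x=q[q[:,0]==c,1]
    if len(x): print(c,x.min(),x.max(),end="; ")
print()
P=o["tool_pos"]-[0,0,.047]; y=np.radians(o["orientation"][2]); X=np.array([np.cos(y),np.sin(y),0]);Y=np.array([-np.sin(y),np.cos(y),0])
ph=np.linspace(0,2*np.pi,73)
for th in range(10,40,5):
    u=np.array([0,0,1])*np.cos(np.radians(th))-np.sin(np.radians(th))*X; v=np.cross(Y,u)
    C=P-(.0984-.038)*u; c=proj(S[0],C+.02*(np.cos(ph)[:,None]*v+np.sin(ph)[:,None]*Y))
    i=c[:,1].argmax(); print(th,"flange low",np.round(c[i],1),"x range",np.round([c[:,0].min(),c[:,0].max()],1),"tip",np.round(proj(S[0],P-.0984*u)[0],1))
E
```

```text
side0 44: 172 305 307; 173 304 307; 174 304 309; 175 305 309; 176 305 309; 177 305 311; 178 305 311; 179 306 310; 180 308 309; 
top0 28: 190 310 314; 191 310 315; 192 310 315; 193 310 315; 194 311 313; 195 312 313; 
side now 45: 172 305 307; 173 304 307; 174 304 309; 175 305 309; 176 305 309; 177 305 311; 178 305 311; 179 306 310; 180 307 309; 
B [0.51565269 0.03272651] [ 1.5 -0.9 -0.8 -0.6  0.2  1.6 -0.2  1.1  0.4 -0.6  0.1 -0.2]
B [0.51291769 0.03203186] [ 1.1 -0.2 -1.1  0.2]
B [0.51994506 0.03276548] [ 0.2  0.2 -0.2 -0.2]
B [0.51404539 0.03248225] [ 0.2 -0.2 -0.2  0.2]
flange
286 146 149; 287 146 146; 288 144 151; 289 148 154; 290 140 155; 291 140 154; 292 140 157; 293 152 157; 294 152 158; 295 153 163; 296 152 164; 297 163 164; 298 164 164; 299 163 165; 300 164 165; 301 164 165; 302 165 165; 303 164 164; 304 150 164; 305 147 163; 306 146 163; 307 146 161; 308 156 160; 
10 flange low [296.2 172.6] x range [288.7 305. ] tip [298.5 173.5]
15 flange low [297.3 171.1] x range [289.8 306. ] tip [300.1 170.8]
20 flange low [298.5 169.6] x range [290.9 306.9] tip [301.7 168. ]
25 flange low [299.6 168. ] x range [291.9 307.8] tip [303.2 165.1]
30 flange low [300.  166.2] x range [292.9 308.7] tip [304.7 162.1]
35 flange low [301.  164.4] x range [293.9 309.5] tip [306.1 159. ]
```

```bash
cat >> h.py <<'E'
PROF=[(0,8.5),(8,14),(10,14),(15,10),(38,10),(38,20),(44,20),(44,10),(62,10),(62,21),(66,21)]
def silh(s,P,yaw,th,sh=0,roll=0):
    """mask of the round lower tool; P grasp point, th tilt deg, sh axial shift mm"""
    y=np.radians(yaw);t=np.radians(th); X=np.array([np.cos(y),np.sin(y),0]);Y=np.array([-np.sin(y),np.cos(y),0])
    u=np.array([0,0,1])*np.cos(t)-np.sin(t)*X; v=np.cross(Y,u); ph=np.linspace(0,2*np.pi,49)
    m=np.zeros((1600,2560),np.uint8); rings=[proj(s,P-(.0984+sh/1e3-z/1e3)*u+r/1e3*(np.cos(ph)[:,None]*v+np.sin(ph)[:,None]*Y)) for z,r in PROF]
    for a,b in zip(rings[:-1],rings[1:]): cv2.fillConvexPoly(m,cv2.convexHull(((np.r_[a,b]+.5)*4).astype(np.int32)),1)
    return m
E
python3 - <<'E'
from h import *; from plant import ctrl
o=ctrl.get_obs(); s=ctrl.snapshot("side"); q=ctrl.cut_out(s,"coupler_grip"); print([(x["conf"],x["pixels"].sum(),np.array(x["xy"])*[640,400]) for x in q])
m=q[0]["pixels"]; cols=[c for c in range(640) if m[:,c].any()]; low={c:np.where(m[:,c])[0].max()+1 for c in cols}; print(low)
P=o["tool_pos"]-[0,0,.047]; yaw=o["orientation"][2]
C=[c for c in range(293,309) if c in low]
res=[]
for th in np.arange(8,42,2):
  for sh in(-8,-4,0,4):
    M=silh(s,P,yaw,th,sh); l=[]
    for c in C:
        w=np.where(M[:,4*c+2])[0]; l.append(w.max()/4 if len(w) else np.nan)
    e=np.array(l)-[low[c] for c in C]; res.append((np.nanstd(e),np.nanmean(e),th,sh,np.isnan(e).sum()))
res.sort(key=lambda r:abs(r[1])+2*r[0]+r[4])
for r in res[:10]: print(np.round(r,2))
print(*[np.round(r,2) for r in res if r[3]==0],sep="\n")
E
```

```text
[(0.57, np.int64(230), array([293.312, 156.6  ]))]
{286: np.int64(152), 287: np.int64(153), 288: np.int64(154), 289: np.int64(156), 290: np.int64(159), 291: np.int64(161), 292: np.int64(162), 293: np.int64(163), 294: np.int64(165), 295: np.int64(165), 296: np.int64(166), 297: np.int64(166), 298: np.int64(167), 299: np.int64(167), 300: np.int64(168), 301: np.int64(168), 302: np.int64(168), 303: np.int64(168), 304: np.int64(168), 305: np.int64(168), 306: np.int64(167), 307: np.int64(167), 308: np.int64(165)}
[ 0.48  0.03 30.    4.    0.  ]
[ 0.48 -0.34 30.    0.    0.  ]
[ 0.59  0.14 28.   -4.    0.  ]
[ 0.47  0.56 28.    0.    0.  ]
[ 0.56 -0.66 30.   -4.    0.  ]
[ 0.42  0.98 28.    4.    0.  ]
[ 0.54 -0.88 32.    4.    0.  ]
[ 0.5 -1.2 32.   0.   0. ]
[ 0.75 -1.05 30.   -8.    0.  ]
[ 0.57  1.42 26.    0.    0.  ]
[ 0.48 -0.34 30.    0.    0.  ]
[ 0.47  0.56 28.    0.    0.  ]
[ 0.5 -1.2 32.   0.   0. ]
[ 0.57  1.42 26.    0.    0.  ]
[ 0.65 -1.97 34.    0.    0.  ]
[ 0.72 -2.77 36.    0.    0.  ]
[ 0.64  2.4  24.    0.    1.  ]
[ 0.78 -3.48 38.    0.    0.  ]
[ 0.84 -4.16 40.    0.    0.  ]
[ 0.96  3.3  22.    0.    1.  ]
[ 0.89  4.45 20.    0.    2.  ]
[ 1.32  5.34 18.    0.    2.  ]
[ 2.55  5.96 16.    0.    2.  ]
[ 2.54  7.21 14.    0.    3.  ]
[ 3.03  8.06 12.    0.    3.  ]
[ 2.95  9.35 10.    0.    4.  ]
[ 3.46 10.08  8.    0.    4.  ]
```

>>> send_rows([
  [[0.002,0.001,0.015],0],
  [[0.002,0.001,0.03],0],
  [[0.002,0.001,0.04],0],
  [[0.002,0.001,0.0455],0],
  [[0.002,0.001,0.0455],0],
])

```text
clock: 10.97
tool_pos: [0.4486, 0.0288, 0.2394]
orientation: [179.9, 0.1, 2.6]
force: [-0.1, -0.2, -2.0]
opening: 0.0278
gripper_force: 29.8
```

```bash
python3 - <<'E'
from h import *; from plant import ctrl
o=ctrl.get_obs(); print(o["clock"],o["tool_pos"],o["orientation"],o["force"],o["moment"])
s=ctrl.snapshot("side")
q=ctrl.cut_out(s,"coupler_grip"); print([(x["conf"],x["pixels"].sum()) for x in q])
c=s["color"][130:200,261:341]; c=cv2.resize(c,(640,560),interpolation=cv2.INTER_CUBIC)[:,:,::-1].copy()
P=o["tool_pos"]-[0,0,.047]; M=silh(s,P,o["orientation"][2],29); 
M=cv2.resize(M[520:800,1044:1364],(640,560),interpolation=cv2.INTER_NEAREST)
cc=cv2.findContours(M,cv2.RETR_EXTERNAL,cv2.CHAIN_APPROX_NONE)[0]; e=c.copy(); cv2.drawContours(e,cc,-1,(255,0,255),1)
cv2.imwrite("pics/h1.png",cv2.resize(np.hstack([c[100:420,150:520],e[100:420,150:520]]),(800,346)))
E
```

```text
10.9667 [0.44857528 0.0287517  0.23937901] [1.79946519e+02 1.33444126e-01 2.59201036e+00] [-0.07780358 -0.19616922 -2.04504582] [-0.03918739  0.08966939  0.02306152]
[(0.63, np.int64(173))]
```

View pics/h1.png

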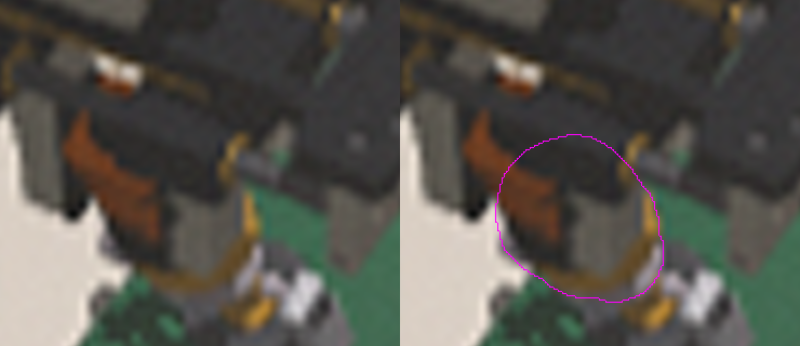

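>>> send_rows([
  [[0.001,-0.001,0.002],0],
  [[0.002,-0.0015,0.004],0],
  [[0.003,-0.0015,0.006],0],
  [[0.003,-0.0015,0.006],0],
  [[0.003,-0.0015,0.006],0],
])

```text
clock: 11.48
tool_pos: [0.4514, 0.0302, 0.2359]
orientation: [180.0, 0.0, 2.6]
force: [-0.0, 0.1, -3.0]
opening: 0.0277
gripper_force: 29.8
```

>>> send_rows([
  [[0.001,0,0.002],0],
  [[0.0015,0,0.004],0],
  [[0.002,0,0.005],0],
  [[0.002,0,0.005],0],
  [[0.002,0,0.005],0],
])

```text
clock: 11.9
tool_pos: [0.4529, 0.0301, 0.2318]
orientation: [180.0, 0.0, 2.6]
force: [-1.5, -2.9, 1.0]
opening: 0.028
gripper_force: 29.8
```

>>> send_rows([
  [[0.002,0.0005,-0.001],0],
  [[0.004,0.001,-0.002],0],
  [[0.006,0.001,-0.003],0],
  [[0.007,0.001,-0.0035],0],
  [[0.007,0.001,-0.0035],0],
])

```text
clock: 12.32
tool_pos: [0.4576, 0.0294, 0.2341]
orientation: [180.0, 0.2, 2.6]
force: [-5.4, -2.3, 2.2]
opening: 0.0278
gripper_force: 30.0
```

>>> send_rows([
  [[0.0015,0.0005,0],0],
  [[0.003,0.001,0],0],
  [[0.0045,0.001,0.001],0],
  [[0.006,0.001,0.003],0],
  [[0.0075,0.001,0.005],0],
])

```text
clock: 12.73
tool_pos: [0.4631, 0.0289, 0.23]
orientation: [180.0, 0.2, 2.6]
force: [-5.8, -0.2, 1.2]
opening: 0.0279
gripper_force: 30.0
```

```bash
python3 - <<'E'
from h import *; from plant import ctrl
o=ctrl.get_obs(); print(o["clock"],o["tool_pos"],o["orientation"],o["force"],o["moment"])
s=ctrl.snapshot("side")
q=ctrl.cut_out(s,"coupler_grip"); m=q[0]["pixels"]; C=[c for c in range(640) if m[:,c].any()]
low=[np.where(m[:,c])[0].max()+1 for c in C]; print(q[0]["conf"],list(zip(C,map(int,low))))
P=o["tool_pos"]-[0,0,.047]
for th in range(18,36,3):
    M=silh(s,P,o["orientation"][2],th); print(th,[round(np.where(M[:,4*c+2])[0].max()/4-l,1) if M[:,4*c+2].any() else None for c,l in zip(C,low)])
E
```

```text
12.7333 [0.46311392 0.02893563 0.23002972] [179.98411509   0.20688321   2.57915518] [-5.83999119 -0.24849952  1.2470158 ] [-0.49209243  2.73103481 -0.08812014]
0.59 [(290, 158), (291, 161), (292, 162), (293, 163), (294, 166), (295, 168), (296, 169), (297, 171), (298, 172), (299, 173), (300, 174), (301, 175), (302, 175), (303, 176), (304, 176), (305, 177), (306, 177), (307, 176), (308, 176), (309, 175), (310, 174)]
18 [None, None, None, np.float64(8.2), np.float64(7.0), np.float64(7.0), np.float64(7.5), np.float64(6.2), np.float64(6.0), np.float64(5.5), np.float64(5.8), np.float64(5.5), np.float64(6.0), np.float64(5.2), np.float64(5.2), np.float64(4.2), np.float64(4.0), np.float64(4.5), np.float64(3.5), np.float64(3.5), np.float64(-1.8)]
21 [None, None, None, np.float64(7.0), np.float64(5.8), np.float64(5.0), np.float64(5.2), np.float64(4.8), np.float64(4.8), np.float64(4.2), np.float64(3.8), np.float64(3.2), np.float64(4.2), np.float64(3.8), np.float64(4.0), np.float64(3.0), np.float64(2.8), np.float64(3.5), np.float64(3.0), np.float64(3.0), np.float64(2.5)]
24 [None, None, None, np.
[... 577 characters left out ...]
at64(0.8), np.float64(1.2), np.float64(1.2)]
30 [None, None, None, None, np.float64(2.2), np.float64(1.8), np.float64(2.0), np.float64(1.0), np.float64(0.5), np.float64(0.0), np.float64(-0.2), np.float64(-0.8), np.float64(-0.2), np.float64(-1.0), np.float64(-1.0), np.float64(-2.0), np.float64(-1.8), np.float64(-0.8), np.float64(-0.8), np.float64(0.0), np.float64(0.5)]
33 [None, None, None, None, np.float64(0.8), np.float64(1.0), np.float64(1.0), np.float64(0.0), np.float64(-0.2), np.float64(-0.8), np.float64(-1.5), np.float64(-2.0), np.float64(-1.5), np.float64(-2.2), np.float64(-2.0), np.float64(-3.0), np.float64(-3.0), np.float64(-2.2), np.float64(-2.2), np.float64(-1.5), np.float64(-0.8)]
```

>>> send_rows([
  [[0.002,0,0.001],0],
  [[0.003,0,0.003],0],
  [[0.004,0,0.005],0],
  [[0.005,0,0.007],0],
  [[0.005,0,0.007],0],
])

```text
clock: 13.25
tool_pos: [0.4679, 0.0294, 0.224]
orientation: [180.0, 0.1, 2.6]
force: [-3.7, -0.5, -7.3]
opening: 0.0276
gripper_force: 30.0
```

>>> send_rows([
  [[0.001,0,0.002],0],
  [[0.002,0,0.004],0],
  [[0.003,0,0.006],0],
  [[0.0035,0,0.008],0],
  [[0.0035,0,0.008],0],
])

```text
clock: 13.67
tool_pos: [0.4709, 0.0295, 0.2184]
orientation: [180.0, 0.1, 2.6]
force: [-7.6, 0.1, 1.6]
opening: 0.0277
gripper_force: 30.0
```

```bash
cat > st.py <<'E'
from h import *; from plant import ctrl
o=ctrl.get_obs(); P=o["tool_pos"]-[0,0,.047]-[.5137,.0323,.071]; a=.42;c=np.cos(.044);n=np.sin(.044)
d=np.array([-np.sin(a)*c,-np.sin(a)*n,np.cos(a)]); ey=np.array([-n,c,0]); bx=np.cross(ey,d); F=o["force"]+[0,0,2.2]
print(o["clock"],o["tool_pos"],"F",o["force"],"tip z",P@d-.0984,"bx,by",P@bx,P@ey,"F d,bx,y",F@d,F@bx,F@ey,o["gripper_force"])
E
python3 st.py
```

```text
13.6667 [0.47089858 0.02948258 0.21835716] F [-7.57190137  0.10577457  1.57599387] tip z 0.010721377089724357 bx,by 0.0017648433953226308 -0.0009320424171703455 F d,bx,y 6.530454796183416 -5.363178713966269 0.4387283670524482 30.000234246253967
```

>>> send_rows([
  [[-0.001,0,0.001],0],
  [[-0.001,0,0.002],0],
  [[0,0,0.004],0],
  [[0.0005,0,0.006],0],
  [[0.0005,0,0.006],0],
])

```text
clock: 14.08
tool_pos: [0.4722, 0.0296, 0.2144]
orientation: [180.0, -0.0, 2.6]
force: [-7.3, -1.1, 5.6]
opening: 0.0279
gripper_force: 30.0
```

```bash
python3 st.py; python3 - <<'E'
from h import *; from plant import ctrl
o=ctrl.get_obs()
s=ctrl.snapshot("side")
q=ctrl.cut_out(s,"coupler_grip"); m=q[0]["pixels"]; C=[c for c in range(640) if m[:,c].any()]
low=[np.where(m[:,c])[0].max()+1 for c in C]
P=o["tool_pos"]-[0,0,.047]
for th in range(18,36,3):
    M=silh(s,P,o["orientation"][2],th); e=[np.where(M[:,4*c+2])[0].max()/4-l if M[:,4*c+2].any() else np.nan for c,l in zip(C,low)]; print(th,np.round(e[6:],1),np.nanmean(e[6:]))
E
```

```text
14.0833 [0.47215882 0.02956546 0.21440794] F [-7.31265175 -1.05385881  5.55878038] tip z 0.006600523760006957 bx,by 0.001307437221075923 -0.0009046670365299616 F d,bx,y 10.082282481161187 -3.5492413249707964 -0.7311859678104702 30.001010298728943
18 [5.  4.5 4.  5.5 5.  5.5 5.8 4.8 4.5 4.  4.5 4.8] 4.8125
21 [3.5 3.2 2.8 3.2 3.  3.5 4.  3.2 3.2 3.  3.8 4. ] 3.375
24 [1.8 2.  1.5 2.  1.2 1.8 2.2 1.8 1.8 1.8 2.5 3. ] 1.9375
27 [0.5 0.2 0.2 0.8 0.2 0.5 0.5 0.  0.2 0.2 1.2 2. ] 0.5625
30 [-0.5 -1.  -1.2 -0.5 -1.  -0.8 -0.5 -1.5 -1.5 -1.2 -0.2  0.5] -0.7916666666666666
33 [-1.2 -1.8 -2.2 -2.  -2.2 -2.  -1.8 -2.5 -2.5 -2.8 -1.8 -0.8] -1.9583333333333333
```

>>> send_rows([
  [[0.001,0,0],0],
  [[0.002,0,-0.0005],0],
  [[0.0025,0,-0.0005],0],
  [[0.0025,0,-0.0005],0],
  [[0.0025,0,-0.0005],0],
])

```text
clock: 14.6
tool_pos: [0.4734, 0.0296, 0.2146]
orientation: [180.0, 0.0, 2.6]
force: [-8.1, -0.9, 4.4]
opening: 0.0278
gripper_force: 30.0
```

```bash
python3 st.py; python3 - <<'E'
from h import *; from plant import ctrl
o=ctrl.get_obs()
s=ctrl.snapshot("side")
q=ctrl.cut_out(s,"coupler_grip"); m=q[0]["pixels"]; C=[c for c in range(640) if m[:,c].any()]
low=[np.where(m[:,c])[0].max()+1 for c in C]
P=o["tool_pos"]-[0,0,.047]
for th in range(21,31,3):
    M=silh(s,P,o["orientation"][2],th); e=[np.where(M[:,4*c+2])[0].max()/4-l if M[:,4*c+2].any() else np.nan for c,l in zip(C,low)]; print(th,np.nanmean(e[6:]))
E
```

```text
14.6 [0.47341685 0.02956125 0.21460897] F [-8.0718395  -0.9245456   4.37282191] tip z 0.006271681534857951 bx,by 0.0025368253990994197 -0.0009642133217659782 F d,bx,y 9.3063447292482 -4.720169713041356 -0.5686044341159194 30.000847578048706
21 1.4230769230769231
24 0.0
27 -1.4230769230769231
30 -2.673076923076923
```

>>> send_rows([
  [[0,0,0.001],0],
  [[0.0005,0,0.001],0],
  [[0.0005,0,0.001],0],
  [[0.0005,0,0.001],0],
  [[0.0005,0,0.001],0],
])

```text
clock: 15.12
tool_pos: [0.4738, 0.0296, 0.2139]
orientation: [180.0, 0.0, 2.6]
force: [-9.0, -1.0, 5.3]
opening: 0.0281
gripper_force: 30.0
```

```bash
python3 st.py
```

```text
15.1167 [0.47379566 0.02957579 0.21388834] F [-9.01521205 -0.96288601  5.28170329] tip z 0.005459102985215597 bx,by 0.002589117284204197 -0.0009663483404910066 F d,bx,y 10.521219644694018 -5.211653048043752 -0.5654127340641226 30.000738501548767
```

```bash
python3 -c "
from plant import ctrl
print(ctrl.close_job())"
```

```text
the job is handed in; nothing more can be done
None
```

The job was handed in at about 15 s, with the lubricator still gripped at 30 N and pressed onto the nipple. I estimate the nipple is sunk about 8 mm from the arm pose and the 10 N push. No verdict came back, and the clip snap and the tilt were inferred from force and camera fits rather than read directly.

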